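# Fit the right spacer on a reel hub and set its knurled nut

### The arm

A 6-joint arm with a two-finger parallel gripper is mounted at the origin on a cart in front of the work surface, level with it; the furniture and walls round the work are solid. World frame = base frame: x ahead of the robot, y to its left, z up, the work surface at z = 0. Lengths are in m, angles in rad, forces in N, time in s.
With the tool pointing down it reaches from about 0.325 to 0.775 m from the base axis. Payload 5.5 kg.
Tool frame: the origin (TCP) lies midway between the tips of the shut fingers; the grasp point (between the pads) lies env.pinch_z behind it (env.pinch_z is the distance from the TCP to the grasp point, in m); z points along the fingers, y is the line along which they close (so a half turn about z gives the same grasp; the last joint's range is limited). The gripper opens to 88 mm and grips with 3 to 60 N. Pads are 20 mm wide; open, the fingers measure 115 mm over their backs; the gripper's body (75 mm by 178 mm) begins 61 mm behind the grasp point.
Start: joints at [-1.386, 0.091, 1.231, -0, 1.82, -0.057], TCP at [0.144, -0.583, 0.223] pointing down, gripper open.
Joint ranges: [-2.87, 2.87], [-0.86, 2.18], [0.17, 2.46], [-1.51, 4.65], [0.06, 2.69], [-2.65, 2.65]. Speed limits (rad/s): [2.57, 2.57, 3.01, 3.14, 3.14, 3.14].

### API

Orientations are given as a rotation vector (axis times angle).
In Python, from station import env gives the robot as it stands.
- The arm moves only by the shell command python3 -m jog 'ROWS' [OPENING] [FORCE]. ROWS is JSON, a list of rows, each a list of 6 numbers: the shift along the tool's x, y, z in mm, then the turn, a rotation vector about the tool's x, y, z in rad. In form: [[tx, ty, tz, rx, ry, rz], ...]. A call has 1 to 8 rows; each row shifts and turns the commanded pose from where the row before left it, along the tool's axes as they then stand; what a row does not reach is not made up. A row lasts 1/10 s, in which the tool goes at most 50 mm and 8.59 degrees, less where a joint would pass 70% of its speed; a pose out of reach is approached as far as the arm can. A call with a gripper value outside its range is refused whole. OPENING is the finger opening in mm, from 0 to 87.8, set as the call begins (- or left out, the last holds). The fingers move at their own pace and stop on an object; FORCE is the grip in N (left out, the last holds). Time passes only in rows, so rows that do not move let the fingers close. It gives the time, the measured TCP pose, the force, the opening and the grip force at its end, in the units of the state.
- env.state(): the state, without advancing time (a new reading comes with each control period).
- env.get_image(name): name is "side" or "top"; returns the picture (384x512x3 uint8, blue, green, red); there is no depth.
- env.get_calibration(name): a dict with "intrinsics" (3x3 intrinsics, pixels), "R" (3x3) and "t" (3): a world point X has camera coordinates R X + t. Camera axes: x right, y down, z forward; pixel columns grow to the right and rows downward; lengths in m; the calibration is good to about 2 mm. A picture is of the moment at which its call begins. get_calibration takes no time and is no camera call.
- env.close_job(): hands the job in; it is judged then, once.
Trained networks look in the newest picture that a camera, given by its name, has taken for a name from the list of things; names that differ only in an ending like _2 or _b are one class to them, and where a whole thing is asked for, a point or a joint stands for the part that bears it (a point fixed in the world has none). Each returns a list of dicts, best first, with "confidence" (0 to 1); they miss things now and then, are a little off and sometimes report something else, mostly with a low value. They report only what shows in the picture. A call takes as long as a camera call.
- env.find_in(camera, target): "xy" ([column, row] in pixels, amid what is visible of it).
The state is a dict: "time": time; "joint_positions": joint angles; "qd": joint speeds; "tau": joint torques, N m; "ee_pos": TCP position; "eef_rot": TCP orientation; "force": force on the tool from outside, world axes, zero at the start; "wrist_torque": the same for the moment, N m; "finger_gap": finger opening in m; "finger_force": force on a finger pad.
Only numpy, scipy, OpenCV 4.12 (cv2) and the standard library are available. Lean on these libraries where they do the work, as an engineer would, in place of code of your own. Each camera call takes 0.05 s, during which the arm holds its last target. There are 200 camera calls.

### The job

Three look-alike steel fork spacers lie beside the reel hub: take the one of middle thickness (14 mm) and slide it under the brass knurled nut, flat on the hub's plate and fully home around the stud. Then screw the nut down clockwise until it bottoms out, back it off a quarter turn, and finish while still gripping the nut there: do not let go at the end. Leave the other two spacers and the things around alone.

Things in the scene. Friction and masses are not known exactly. Their poses are not given: they have to be found in the camera images.
- hub: fixed reel hub: round grey plate 180 mm across and 10 mm thick, fixed to the bench; origin on the bench under the stud's axis, z up. A vertical stud stands at the centre: a plain 16 mm shoulder, 14.5 mm high above the plate, then a thinner thread whose top is 64.5 mm above the bench
- hub_seat (a point): point on the stud's axis at the top face of the plate, 10 mm above the bench
- nut: brass knurled round nut, 44 mm across, 28 mm high, captive on the stud's thread; origin on its axis at its underside, z up; black line on top at +x. Falls 12 mm per clockwise turn seen from above, stopped dead by the shoulder (underside then 14.5 mm above the plate, just clear of the middle spacer); stays where left, turns with 0.1 N m. Starts 19.5 to 21 mm above the plate
- nut_grip (a point): centre of the nut, half-way up its 28 mm
- nut_turn (a joint): turn of the nut in rad, growing clockwise seen from above (screwing down): 4.0 is bottomed out on the shoulder, 0 is the end of the thread; starts between 0.6 and 1.4
- spacer_thin_grip (a point): centre (half-way up) of the upright grip rib on the tail of the thin steel fork spacer, 8 mm thick, 120 x 50 mm. The rib is 14 mm wide (y), 30 mm long (x) and 20 mm high above the plate's top; this point is 18 mm above the underside. x points along the spacer to the slot's mouth, z up. The slot's seat is 75 mm from here along +x
- spacer_thin_slot (a point): centre of the slot's seat in the thin spacer, at half its 8 mm thickness: where the stud's axis is when the spacer is fully home. The slot is 19 mm wide, its closed end 9.5 mm behind this point, its round-tipped prongs end 28 mm ahead along +x at the mouth. Same axes as the rib
- spacer_middle_grip (a point): centre (half-way up) of the upright grip rib on the tail of the middle steel fork spacer, 14 mm thick, 120 x 50 mm. The rib is 14 mm wide (y), 30 mm long (x) and 20 mm high above the plate's top; this point is 24 mm above the underside. x points along the spacer to the slot's mouth, z up. The slot's seat is 75 mm from here along +x
- spacer_middle_slot (a point): centre of the slot's seat in the middle spacer, at half its 14 mm thickness: where the stud's axis is when the spacer is fully home. The slot is 19 mm wide, its closed end 9.5 mm behind this point, its round-tipped prongs end 28 mm ahead along +x at the mouth. Same axes as the rib
- spacer_thick_grip (a point): centre (half-way up) of the upright grip rib on the tail of the thick steel fork spacer, 22 mm thick, 120 x 50 mm. The rib is 14 mm wide (y), 30 mm long (x) and 20 mm high above the plate's top; this point is 32 mm above the underside. x points along the spacer to the slot's mouth, z up. The slot's seat is 75 mm from here along +x
- spacer_thick_slot (a point): centre of the slot's seat in the thick spacer, at half its 22 mm thickness: where the stud's axis is when the spacer is fully home. The slot is 19 mm wide, its closed end 9.5 mm behind this point, its round-tipped prongs end 28 mm ahead along +x at the mouth. Same axes as the rib
- mug: blue and white mug, 78 x 112 x 92 mm, a bystander; origin under its centre
- tape_measure: yellow and black tape measure, 41 x 83 x 62 mm, a bystander; origin under its centre
- electrical_tape: roll of black tape lying flat, 62 mm across and 19 mm high, a bystander; origin under its centre
- marker_1: green and white marker pen lying on the bench, 17 x 135 x 16 mm, a bystander; origin under its centre
- spacer_middle: the middle spacer as a whole; origin at its underside, straight below the centre of the slot's seat; same axes as its rib

How it is judged:
On the way, in this order (a step that is already met when the one before it is completed fails the run):
1. the middle spacer lies flat on the hub's plate, fully home around the stud (slot seat within 6 mm of the stud's axis), with the nut still up (horizontal distance between spacer_middle_slot and hub_seat below 0.006 m and z of spacer_middle_slot in the frame of hub below 0.0195 m and angle between spacer_middle_slot's own z axis and vertical below 0.06 rad and value of joint nut_turn below 3 rad), for 0.2 s.
2. the nut is screwed down until it bottoms out (within 0.12 rad of its stop), the spacer still home (horizontal distance between spacer_middle_slot and hub_seat below 0.006 m and z of spacer_middle_slot in the frame of hub below 0.0195 m and angle between spacer_middle_slot's own z axis and vertical below 0.06 rad and value of joint nut_turn above 3.88 rad), for 0.1 s.
At the end, for the whole second after the job is handed in: Middle spacer flat on the plate, within 6 mm of fully home, fingers clear of it; nut at rest 90 degrees (give or take 20) back from its stop, gripped between the fingers with over 3 N; other spacers and bystanders within 30 mm of their starts (horizontal distance between spacer_middle_slot and hub_seat below 0.006 m and z of spacer_middle_slot in the frame of hub below 0.0195 m and angle between spacer_middle_slot's own z axis and vertical below 0.06 rad and value of joint nut_turn between 2.08 and 2.78 rad and velocity of joint nut_turn between -0.1 and 0.1 rad/s and contact force between the fingers and nut above 3 N and horizontal distance between the grasp point and nut_grip below 0.015 m and contact force between the fingers and spacer_middle below 0.5 N and distance of each of mug, tape_measure, electrical_tape, marker_1, spacer_thin_grip, spacer_thick_grip from where it was at the start of the episode below 0.03 m); the arm keeps its last pose, push and grip.
It fails at once if the thin or the thick spacer is taken or shoved (30 mm) (distance of any of spacer_thin_grip, spacer_thick_grip from where it was at the start of the episode above 0.03 m).
It fails at once if a bystander (mug, tape measure, black tape, marker) is knocked about (30 mm) (distance of any of mug, tape_measure, electrical_tape, marker_1 from where it was at the start of the episode above 0.03 m).
It also fails if it takes over 72 s, if anything falls off the work surface, if the arm or the gripper's body presses on something with over 40 N, if the wrist force passes 120 N, or if a joint passes its speed limit or range.

## Working session

There is one attempt and no reset: what is moved stays moved. The work goes in short steps, Python scripts to look and compute and a shell command to move; the robot and the scene stay as the last step left them, time stands still between calls to the robot, and variables do not carry over. Pictures are saved under pics/ and viewed, at most 10 in all, crops included, and the job is handed in when it is done.

```bash
ls; mkdir -p pics; cat > h.py <<'E'
from station import env
import numpy as np, cv2
from scipy.spatial.transform import Rotation as Ro
def cal(c):
    k=env.get_calibration(c); return np.array(k["intrinsics"]),np.array(k["R"]),np.array(k["t"])
def ray(c,xy,z):
    K,R,t=cal(c); d=R.T@np.linalg.solve(K,[xy[0],xy[1],1]); o=-R.T@t
    return o+d*(z-o[2])/d[2]
def proj(c,X):
    K,R,t=cal(c); p=K@(R@np.array(X)+t); return p[:2]/p[2]
E
python3 - <<'E'
from h import *
for c in("top","side"):
    im=env.get_image(c); cv2.imwrite(f"pics/{c}0.png",im)
    K,R,t=cal(c); print(c,"cam",-R.T@t,K[0,0])
    for n,z in [("nut",.045),("spacer_thin_grip",.018),("spacer_middle_grip",.024),("spacer_thick_grip",.032),("spacer_middle_slot",.007),("hub",.01),("mug",.05),("tape_measure",.03),("electrical_tape",.01),("marker_1",.01)]:
        print(n,[(np.round(d["xy"]),round(d["confidence"],2),np.round(ray(c,d["xy"],z)[:2],3)) for d in env.find_in(c,n)[:3]])
s=env.state();print(s["time"],s["ee_pos"],s["eef_rot"],Ro.from_rotvec(s["eef_rot"]).as_matrix().round(2),s["finger_gap"],env.pinch_z)
E
```

```text
pics
top cam [ 0.48909317 -0.02677543  1.25113328] 445.46853690487103
nut [(array([225., 219.]), 0.5, array([0.51 , 0.088]))]
spacer_thin_grip [(array([337., 209.]), 0.91, array([ 0.531, -0.22 ]))]
spacer_middle_grip [(array([335., 176.]), 0.73, array([ 0.623, -0.216]))]
spacer_thick_grip [(array([338., 255.]), 0.7, array([ 0.405, -0.216])), (array([224., 222.]), 0.52, array([0.502, 0.091]))]
spacer_middle_slot [(array([333., 175.]), 0.91, array([ 0.627, -0.214]))]
hub [(array([226., 217.]), 0.86, array([0.515, 0.089]))]
mug [(array([160., 238.]), 0.8, array([0.463, 0.262]))]
tape_measure [(array([158., 190.]), 0.79, array([0.594, 0.273]))]
electrical_tape [(array([198., 136.]), 0.68, array([0.748, 0.166]))]
marker_1 [(array([298., 148.]), 0.75, array([ 0.704, -0.118]))]
side cam [0.45041974 0.91549851 0.7820346 ] 390.49143840569286
nut [(array([274., 222.]), 0.6, array([0.51, 0.11])), (array([255., 160.]), 0.22, array([ 0.608, -0.185]))]
spacer_thin_grip [(array([280., 167.]), 0.74, array([ 0.524, -0.201])), (array([189., 236.]), 0.7, array([0.735, 0.18 ])), (array([275., 230.]), 0.56, array([0.504, 0.116]))]
spacer_middle_grip [(array([257., 163.]), 0.6, array([ 0.604, -0.2  ]))]
spacer_thick_grip [(array([312., 169.]), 0.84, array([ 0.413, -0.19 ])), (array([287., 271.]), 0.63, array([0.457, 0.27 ]))]
spacer_middle_slot [(array([255., 165.]), 0.78, array([ 0.614, -0.214]))]
hub [(array([276., 230.]), 0.77, array([0.503, 0.107]))]
mug [(array([285., 270.]), 0.73, array([0.463, 0.282])), (array([231., 262.]), 0.6, array([0.596, 0.28 ]))]
tape_measure [(array([232., 262.]), 0.81, array([0.599, 0.26 ]))]
electrical_tape [(array([186., 231.]), 0.9, array([0.752, 0.152]))]
marker_1 [(array([225., 177.]), 0.68, array([ 0.701, -0.122]))]
1.1 [ 0.14367962 -0.58255404  0.22261234] [-3.11862865e+00 -3.78889230e-01 -5.72061967e-05] [[ 0.97  0.24  0.  ]
 [ 0.24 -0.97  0.  ]
 [ 0.   -0.   -1.  ]] 0.08739575523820428 0.0187
```

```bash
python3 - <<'E'
from h import *
a=cv2.imread("pics/top0.png")[115:285,140:380]; b=cv2.imread("pics/side0.png")[130:290,160:360]
cv2.imwrite("pics/topc.png",cv2.resize(a,None,fx=3.3,fy=3.3,interpolation=2))
cv2.imwrite("pics/sidec.png",cv2.resize(b,None,fx=3.7,fy=3.7,interpolation=2))
E
```

```text
(no output)
```

View pics/topc.png

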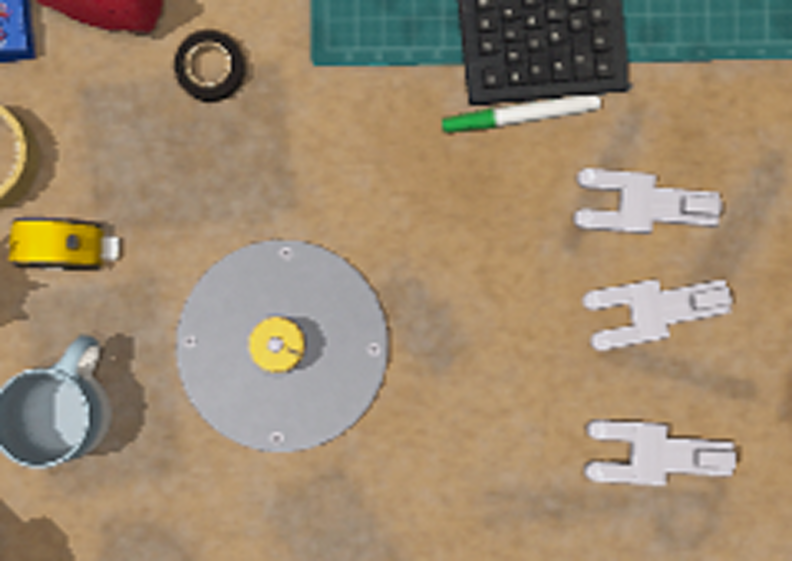

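View pics/sidec.png

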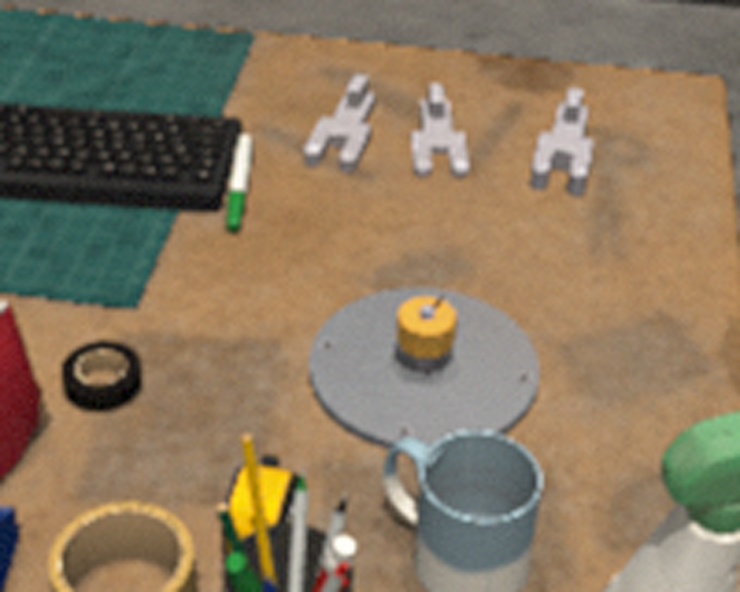

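```bash
python3 - <<'E'
from h import *
top=cv2.imread("pics/top0.png"); 
S=8
t=cv2.cvtColor(top,cv2.COLOR_BGR2HSV)
roi=cv2.resize(top[155:270,305:370],None,fx=S,fy=S,interpolation=cv2.INTER_CUBIC).astype(int)
m=((roi.min(2)>150)&(roi.max(2)-roi.min(2)<40)).astype(np.uint8)*255
cs=[c for c in cv2.findContours(m,cv2.RETR_EXTERNAL,cv2.CHAIN_APPROX_NONE)[0] if cv2.contourArea(c)>S*S*100]
for c in cs:
    p=c[:,0]/S+[305,155]+(0.5/S-0.5)
    for z in(.008,.014,.022):
        w=np.array([ray("top",q,z)[:2] for q in p],np.float32)
        (cx,cy),(a,b),an=cv2.minAreaRect(w); box=cv2.boxPoints(((cx,cy),(a,b),an))
        L=max(a,b);W=min(a,b)
        e=box[1]-box[0] if np.linalg.norm(box[1]-box[0])>np.linalg.norm(box[2]-box[1]) else box[2]-box[1]
        e=e/np.linalg.norm(e); e=e*np.sign(e[1]); n=np.array([-e[1],e[0]])
        tip=(w@e).max(); mid=((w@n).max()+(w@n).min())/2
        seat=e*(tip-.028)+n*mid
        print(z,"L,W",round(L*1e3,1),round(W*1e3,1),"yaw",round(np.arctan2(e[1],e[0]),3),"seat",seat.round(4),"rib",(seat-.075*e).round(4))
# hub
roi=cv2.resize(top[180:260,185:265],None,fx=S,fy=S,interpolation=cv2.INTER_CUBIC).astype(int)
m=((roi.max(2)-roi.min(2)<25)&(roi.min(2)>90)).astype(np.uint8)*255
m=cv2.morphologyEx(m,cv2.MORPH_OPEN,np.ones((9,9)))
c=max(cv2.findContours(m,cv2.RETR_EXTERNAL,cv2.CHAIN_APPROX_NONE)[0],key=cv2.contourArea)
p=c[:,0]/S+[185,180]+(0.5/S-0.5)
w=np.array([ray("top",q,.01)[:2] for q in p],np.float32)
print("hub",cv2.fitEllipse(w),cv2.minEnclosingCircle(w))
s=cv2.imread("pics/side0.png")[146:186,236:326]
cv2.imwrite("pics/sidez.png",cv2.resize(s,None,fx=8.5,fy=8.5,interpolation=2))
# nut yellow top
roi=top[200:240,205:245]; h=cv2.cvtColor(roi,cv2.COLOR_BGR2HSV); m=((h[...,1]>140)&(h[...,2]>120)).astype(np.uint8)
m=cv2.resize(m*255,None,fx=8,fy=8,interpolation=cv2.INTER_CUBIC)>127
c=max(cv2.findContours(m.astype(np.uint8),0,1)[0],key=cv2.contourArea);(q,r)=cv2.minEnclosingCircle(c);q=np.array(q)/8+[205,200]+(0.5/8-.5)
print("nut",q,r/8,ray("top",q,.058))
E
```

```text
0.008 L,W 124.4 51.6 yaw 1.49 seat [ 0.4139 -0.1894] rib [ 0.4078 -0.2642]
0.014 L,W 123.8 51.4 yaw 1.49 seat [ 0.4143 -0.1888] rib [ 0.4082 -0.2635]Traceback (most recent call last):
  File "<stdin>", line 11, in <module>
  File "h.py", line 7, in ray
    K,R,t=cal(c); d=R.T@np.linalg.solve(K,[xy[0],xy[1],1]); o=-R.T@t
          ~~~^^^
  File "h.py", line 5, in cal
    k=env.get_calibration(c); return np.array(k["intrinsics"]),np.array(k["R"]),np.array(k["t"])
ValueError: time passes only in moves, steps and waits
```

```bash
python3 - <<'E'
s=open("h.py").read()
s=s.replace("def cal(c):","import functools\n@functools.cache\ndef cal(c):")
s+='''
S=8
def contours(img,x0,x1,y0,y1,f,amin=100):
    roi=cv2.resize(img[y0:y1,x0:x1],None,fx=S,fy=S,interpolation=cv2.INTER_CUBIC).astype(int)
    m=cv2.morphologyEx(f(roi).astype(np.uint8)*255,cv2.MORPH_OPEN,np.ones((9,9)))
    return [c[:,0]/S+[x0,y0]+(0.5/S-0.5) for c in cv2.findContours(m,cv2.RETR_EXTERNAL,cv2.CHAIN_APPROX_NONE)[0] if cv2.contourArea(c)>S*S*amin]
def spacer(p,z):
    w=np.array([ray("top",q,z)[:2] for q in p],np.float32)
    box=cv2.boxPoints(cv2.minAreaRect(w)); d=[box[1]-box[0],box[2]-box[1]]; l=[np.linalg.norm(v) for v in d]
    e=d[int(np.argmax(l))]/max(l); e=e*np.sign(e[1]); n=np.array([-e[1],e[0]])
    seat=e*((w@e).max()-.028)+n*((w@n).max()+(w@n).min())/2
    print(z,"L,W",np.round(np.array([max(l),min(l)])*1e3,1),"yaw",round(float(np.arctan2(e[1],e[0])),3),"seat",seat.round(4),"rib",(seat-.075*e).round(4))
white=lambda r:(r.min(2)>150)&(r.max(2)-r.min(2)<40)
grey=lambda r:(r.max(2)-r.min(2)<25)&(r.min(2)>90)
'''
open("h.py","w").write(s)
E
python3 - <<'E'
from h import *
top=cv2.imread("pics/top0.png")
for p in contours(top,305,370,155,270,white):
    for z in(.008,.014,.022): spacer(p,z)
p=max(contours(top,185,265,180,260,grey),key=len)
print("hub",cv2.fitEllipse(np.array([ray("top",q,.01)[:2] for q in p],np.float32)))
p=max(contours(top,205,245,200,240,lambda r:(r[...,2]-r[...,0]>90)),key=len)
print("nut",cv2.fitEllipse(np.array([ray("top",q,.058)[:2] for q in p],np.float32)))
s=cv2.imread("pics/side0.png")[146:186,236:326]
cv2.imwrite("pics/sidez.png",cv2.resize(s,None,fx=8.5,fy=8.5,interpolation=2))
E
```

```text
0.008 L,W [123.8  51.6] yaw 1.487 seat [ 0.414  -0.1897] rib [ 0.4077 -0.2645]
0.014 L,W [123.2  51.3] yaw 1.487 seat [ 0.4143 -0.1891] rib [ 0.408  -0.2638]
0.022 L,W [122.4  51. ] yaw 1.487 seat [ 0.4148 -0.1882] rib [ 0.4085 -0.263 ]
0.008 L,W [122.7  51.6] yaw 1.73 seat [ 0.5274 -0.1936] rib [ 0.5392 -0.2676]
0.014 L,W [122.1  51.3] yaw 1.73 seat [ 0.5272 -0.1929] rib [ 0.5391 -0.267 ]
0.022 L,W [121.3  51. ] yaw 1.73 seat [ 0.527 -0.192] rib [ 0.5389 -0.2661]
0.008 L,W [121.4  51.3] yaw 1.46 seat [ 0.6261 -0.1888] rib [ 0.6178 -0.2634]
0.014 L,W [120.8  51.1] yaw 1.46 seat [ 0.6255 -0.1882] rib [ 0.6171 -0.2627]
0.022 L,W [120.   50.7] yaw 1.46 seat [ 0.6246 -0.1873] rib [ 0.6162 -0.2619]
hub ((0.5094747543334961, 0.09151209890842438), (0.17832086980342865, 0.17951956391334534), 4.873344421386719)
nut ((0.5097988843917847, 0.09174536913633347), (0.04196631908416748, 0.04412823170423508), 63.62272644042969)
```

View pics/sidez.png

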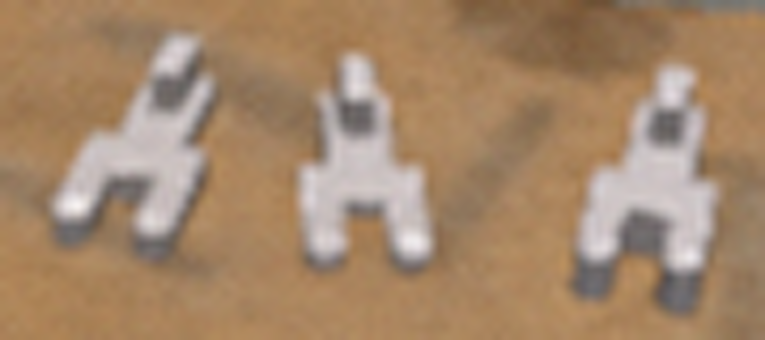

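The side close-up shows the front faces of the prongs: left (px ~110,230) medium, centre (~365,255) thin and right (~635,285) thick. So the middle spacer is the one at x≈0.617, which agrees with the network. Next I turn the tool and go above its rib.

```bash
cat > d.py <<'E'
import sys
from h import *
s=env.state(); R=Ro.from_rotvec(s["eef_rot"]).as_matrix(); yaw=np.arctan2(R[1,0],R[0,0])
x,y,z,w=map(float,sys.argv[1:5])
Rt=Ro.from_euler("z",w).as_matrix()@np.diag([1,-1,-1.])
D=np.array([x,y,z])-s["ee_pos"]
print("t",round(s["time"],2),"pos",np.round(s["ee_pos"],4),"yaw",round(yaw,4),"tilt",np.round(R[:2,2],4),"q6",round(s["joint_positions"][5],3))
print("delta now",np.round(R.T@D*1e3,1),"after turn",np.round(Rt.T@D*1e3,1),"rz",round((yaw-w+np.pi)%(2*np.pi)-np.pi,4))
print("F",np.round(s["force"],1),"M",np.round(s["wrist_torque"],2),"gap",s["finger_gap"],s["finger_force"])
E
python3 -m jog '[[0,0,0,0,0,-0.14],[0,0,0,0,0,-0.14],[0,0,0,0,0,-0.14],[0,0,0,0,0,-0.14],[0,0,0,0,0,-0.14],[0,0,0,0,0,-0.14],[0,0,0,0,0,-0.14],[0,0,0,0,0,-0.14]]' 60 && python3 d.py 0.617 -0.263 0.09 1.46
```

```text
time: 1.9
ee_pos: [0.1437, -0.5825, 0.2226]
eef_rot: [-2.435, -1.985, -0.0]
force: [-0.9, -0.1, 0.6]
finger_gap: 0.0597
finger_force: 0.0
t 1.9 pos [ 0.1437 -0.5825  0.2226] yaw 1.3676 tilt [0.     0.0001] q6 -1.183
delta now [408.5 399.1 132.6] after turn [369.9 435.1 132.6] rz -0.0924
F [-0.9 -0.1  0.6] M [-0.04 -0.06  0.02] gap 0.05972730949101781 0.0
```

```bash
python3 -m jog '[[0,0,0,0,0,-0.0924],[28,33,5,0,0,0],[28,33,5,0,0,0],[28,33,5,0,0,0],[28,33,5,0,0,0],[28,33,5,0,0,0],[28,33,5,0,0,0],[28,33,5,0,0,0]]' && python3 -m jog '[[28,33,15,0,0,0],[28,33,15,0,0,0],[28,33,15,0,0,0],[28,33,15,0,0,0],[28,33,15,0,0,0],[28,33,15,0,0,0]]'  && python3 -m jog '[[0,0,0,0,0,0]]' && python3 d.py 0.617 -0.263 0.0155 1.46
```

```text
time: 2.7
ee_pos: [0.3972, -0.4136, 0.1876]
eef_rot: [2.347, 2.088, -0.0]
force: [0.3, -0.4, 0.1]
finger_gap: 0.0602
finger_force: 0.0
time: 3.3
ee_pos: [0.6135, -0.2697, 0.0971]
eef_rot: [2.347, 2.088, 0.0]
force: [0.4, -0.2, 0.7]
finger_gap: 0.0603
finger_force: 0.0
time: 3.4
ee_pos: [0.6142, -0.2663, 0.0932]
eef_rot: [-2.337, -2.091, 0.0]
force: [-0.5, 0.1, -0.5]
finger_gap: 0.0599
finger_force: 0.0
t 3.4 pos [ 0.6142 -0.2663  0.0932] yaw 1.4595 tilt [-0.004  0.004] q6 -0.35
delta now [ 3.3  2.8 77.7] after turn [ 3.6  2.4 77.7] rz -0.0005
F [-0.5  0.1 -0.5] M [-0.02 -0.03  0.  ] gap 0.059866967887572065 0.0
```

```bash
python3 -m jog '[[1,1,20,0,0,0],[1,1,20,0,0,0],[1,1,15,0,0,0],[0,0,0,0,0,0],[0,0,0,0,0,0]]' 40 && python3 d.py 0.617 -0.263 0.0158 1.46; python3 - <<'E'
from h import *
im=env.get_image("top"); cv2.imwrite("pics/top1.png",cv2.resize(im[150:240,290:390],None,fx=6,fy=6,interpolation=2))
s=env.state(); print(proj("top",s["ee_pos"]),proj("top",[.617,-.263,.034]))
E
```

```text
time: 3.9
ee_pos: [0.6152, -0.2686, 0.0429]
eef_rot: [-2.347, -2.088, 0.0]
force: [0.3, -0.6, 0.0]
finger_gap: 0.0399
finger_force: 0.0
t 3.9 pos [ 0.6152 -0.2686  0.0429] yaw 1.4538 tilt [-0.0002 -0.    ] q6 -0.345
delta now [ 5.8  1.2 27.1] after turn [ 5.8  1.2 27.1] rz -0.0062
F [ 0.3 -0.6  0. ] M [-0.09 -0.02  0.  ] gap 0.039948084597222586 0.0
[355.71736781 176.70030838] [352.82295011 176.66510639]
```

View pics/top1.png

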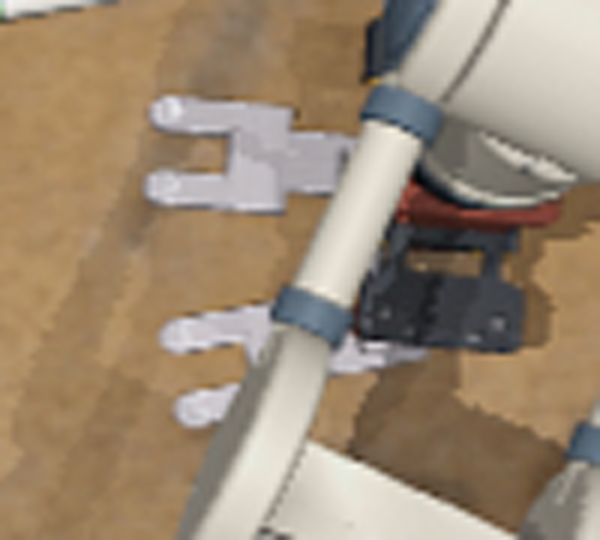

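```bash
python3 -m jog '[[6,1,0,0,0,-0.006],[0,0,15,0,0,0],[0,0,9,0,0,0],[0,0,3,0,0,0],[0,0,0,0,0,0],[0,0,0,0,0,0]]' && python3 d.py 0.617 -0.263 0.0158 1.46
```

```text
time: 4.55
ee_pos: [0.6171, -0.2625, 0.0155]
eef_rot: [-2.341, -2.095, 0.0]
force: [-0.9, -0.4, -0.3]
finger_gap: 0.04
finger_force: 0.0
t 4.55 pos [ 0.6171 -0.2625  0.0155] yaw 1.4601 tilt [-0.0003  0.0001] q6 -0.342
delta now [-0.5  0.  -0.3] after turn [-0.5  0.  -0.3] rz 0.0001
F [-0.9 -0.4 -0.3] M [-0.06 -0.08 -0.01] gap 0.03998202048192001 0.0
```

```bash
python3 -m jog '[[0,0,0,0,0,0],[0,0,0,0,0,0],[0,0,0,0,0,0],[0,0,0,0,0,0],[0,0,0,0,0,0]]' 0 45 && python3 -m jog '[[0,0,0,0,0,0],[0,0,-10,0,0,0],[0,0,-20,0,0,0],[0,0,-20,0,0,0],[0,0,0,0,0,0],[0,0,0,0,0,0]]' && python3 d.py 0.5095 -0.0435 0.05 1.5708
```

```text
time: 5.05
ee_pos: [0.6172, -0.2626, 0.016]
eef_rot: [2.341, 2.095, 0.0]
force: [-0.2, -0.3, 0.7]
finger_gap: 0.0137
finger_force: 45.0
time: 5.65
ee_pos: [0.6174, -0.2626, 0.066]
eef_rot: [2.34, 2.095, 0.001]
force: [-0.2, -0.3, -1.9]
finger_gap: 0.0137
finger_force: 45.0
t 5.65 pos [ 0.6174 -0.2626  0.066 ] yaw 1.4602 tilt [ 0.001  -0.0005] q6 -0.342
delta now [ 205.8 -131.4   15.8] after turn [ 219.1 -107.9   16. ] rz -0.1106
F [-0.2 -0.3 -1.9] M [-0.15 -0.1  -0.01] gap 0.013693001983660897 44.9906462430954
```

```bash
python3 -m jog '[[0,0,0,0,0,-0.055],[0,0,0,0,0,-0.0556],[40,-20,0,0,0,0],[40,-20,0,0,0,0],[40,-20,0,0,0,0],[40,-20,0,0,0,0],[35,-16,0,0,0,0],[24,-12,0,0,0,0]]' && python3 -m jog '[[0,0,0,0,0,0],[0,0,0,0,0,0],[0,0,0,0,0,0]]' && python3 d.py 0.5095 -0.0435 0.0275 1.5708; python3 - <<'E'
from h import *
im=env.get_image("top"); cv2.imwrite("pics/top2.png",cv2.resize(im[160:270,180:320],None,fx=5,fy=5,interpolation=2))
np.save("top2.npy",im)
E
```

```text
time: 6.45
ee_pos: [0.5071, -0.0413, 0.0639]
eef_rot: [-2.218, -2.221, 0.002]
force: [0.6, -0.0, -0.3]
finger_gap: 0.0139
finger_force: 45.0
time: 6.75
ee_pos: [0.5092, -0.0442, 0.065]
eef_rot: [-2.222, -2.22, 0.001]
force: [0.4, -0.1, -0.7]
finger_gap: 0.0135
finger_force: 45.0
t 6.75 pos [ 0.5092 -0.0442  0.065 ] yaw 1.5702 tilt [-0.0008 -0.0003] q6 -0.152
delta now [ 0.7  0.4 37.5] after turn [ 0.7  0.3 37.5] rz -0.0006
F [ 0.4 -0.1 -0.7] M [-0.06 -0.11 -0.02] gap 0.013477825880954643 44.99084115028381
```

View pics/top2.png

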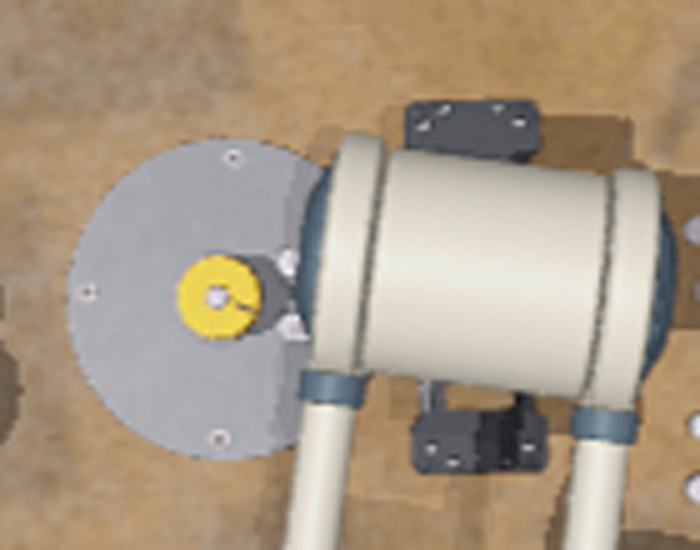

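```bash
python3 - <<'E'
from h import *
im=np.load("top2.npy")
p=max(contours(im,205,245,200,240,lambda r:(r[...,2]-r[...,0]>90)),key=len)
n=cv2.fitEllipse(p.astype(np.float32)); print("nut",n,ray("top",n[0],.058))
for p in contours(im,231,243,202,232,lambda r:(r.min(2)>172),3):
    w=np.array([ray("top",q,.0635)[:2] for q in p]); print("tip",p.min(0),p.max(0),w.min(0).round(4),w.max(0).round(4))
i2=env.get_image("side"); cv2.imwrite("pics/side2.png",cv2.resize(i2[160:260,220:330],None,fx=6,fy=6,interpolation=2))
for x in(.4845,.5,.519,.5345): print(x,[(np.round((proj("side",[x,.06,z])-[220,160])*6)) for z in(.05,.064)])
print((proj("side",[.5095,.0916,.0645])-[220,160])*6)
E
```

```text
nut ((223.07334899902344, 218.836181640625), (15.614771842956543, 16.563304901123047), 25.11760711669922) [0.5097774  0.09174519 0.058     ]
tip [234.9375 222.5625] [240.3125 227.4375] [0.4858 0.0456] [0.4989 0.0599]
tip [235.0625 209.5625] [238.8125 214.5625] [0.5201 0.0488] [0.5335 0.0589]
0.4845 [array([388., 299.]), array([390., 277.])]
0.5 [array([356., 296.]), array([357., 273.])]
0.519 [array([317., 291.]), array([318., 269.])]
0.5345 [array([285., 287.]), array([286., 265.])]
[330.13134743 313.19685591]
```

View pics/side2.png

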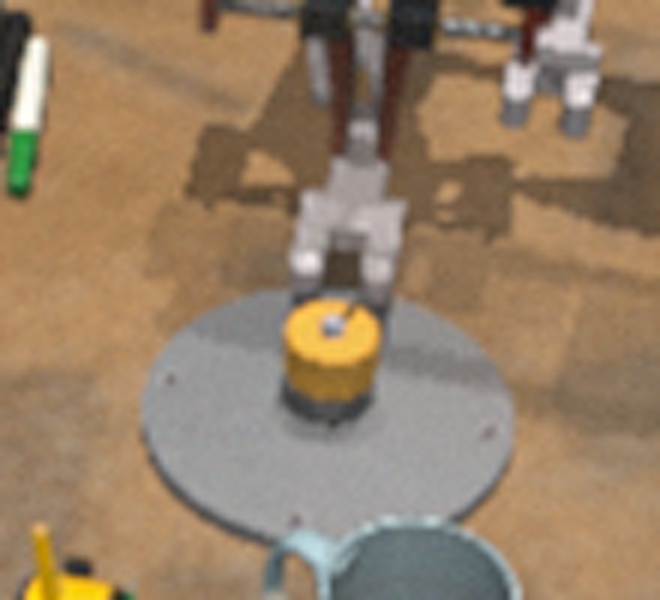

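Prong tips and nut line up in both views: prong middle x≈0.5097, nut at 0.5098, tip y≈0.0595. I lower it to 2 mm over the plate.

```bash
python3 -m jog '[[0,0,12,0,0,0],[0,0,12,0,0,0],[0,0,10,0,0,0],[0,0,3,0,0,0],[0,0,0,0,0,0],[0,0,0,0,0,0]]' && python3 d.py 0.5097 0.0167 0.0278 1.5708
```

```text
time: 7.45
ee_pos: [0.5093, -0.0435, 0.0288]
eef_rot: [2.221, 2.221, 0.0]
force: [0.1, -0.2, -0.2]
finger_gap: 0.0136
finger_force: 45.0
t 7.45 pos [ 0.5093 -0.0435  0.0288] yaw 1.5708 tilt [ 0.0003 -0.    ] q6 -0.152
delta now [60.2  0.4  1. ] after turn [60.2  0.4  1. ] rz 0.0
F [ 0.1 -0.2 -0.2] M [-0.09 -0.09  0.04] gap 0.013562282867704155 44.99087870121002
```

```bash
python3 -m jog '[[5,0.5,1,0,0,0],[5,0,0,0,0,0],[5,0,0,0,0,0],[5,0,0,0,0,0],[5,0,0,0,0,0],[5,0,0,0,0,0]]' && python3 -m jog '[[5,0,0,0,0,0],[5,0,0,0,0,0],[5,0,0,0,0,0],[5,0,0,0,0,0],[5,0,0,0,0,0],[0,0,0,0,0,0]]' && python3 d.py 0.5097 0.0167 0.0278 1.5708
```

```text
time: 8.05
ee_pos: [0.5096, -0.0129, 0.0277]
eef_rot: [2.221, 2.222, 0.0]
force: [0.2, -0.6, -0.3]
finger_gap: 0.0138
finger_force: 45.0
time: 8.65
ee_pos: [0.5096, 0.0122, 0.0276]
eef_rot: [-2.221, -2.222, -0.0]
force: [-0.0, -0.7, -1.1]
finger_gap: 0.0136
finger_force: 45.0
t 8.65 pos [0.5096 0.0122 0.0276] yaw 1.5715 tilt [-0.      0.0002] q6 -0.044
delta now [ 4.5  0.1 -0.2] after turn [ 4.5  0.1 -0.2] rz 0.0007
F [-0.  -0.7 -1.1] M [-0.03 -0.06  0.01] gap 0.013617690126403176 44.990853667259216
```

```bash
python3 -m jog '[[2,0,0,0,0,0],[2,0,0,0,0,0],[1,0,0,0,0,0],[0.5,0,0,0,0,0],[0,0,0,0,0,0]]' && python3 -m jog '[[0,0,1,0,0,0],[0,0,0.8,0,0,0],[0,0,0.4,0,0,0],[0,0,0,0,0,0]]' && python3 d.py 0.5097 0.0167 0.0258 1.5708
```

```text
time: 9.15
ee_pos: [0.5096, 0.017, 0.0276]
eef_rot: [-2.221, -2.221, 0.0]
force: [-0.6, 0.8, -1.0]
finger_gap: 0.0136
finger_force: 45.0
time: 9.55
ee_pos: [0.5097, 0.0169, 0.0259]
eef_rot: [2.221, 2.221, 0.0]
force: [-2.5, -0.3, 3.6]
finger_gap: 0.0136
finger_force: 45.0
t 9.55 pos [0.5097 0.0169 0.0259] yaw 1.5707 tilt [ 0.0002 -0.0001] q6 -0.033
delta now [-0.2  0.   0.1] after turn [-0.2  0.   0.1] rz -0.0001
F [-2.5 -0.3  3.6] M [-0.1   0.23 -0.02] gap 0.013625739761677432 44.99086081981659
```

```bash
python3 -m jog '[[0,0,0,0,0,0],[0,0,0,0,0,0],[0,0,0,0,0,0]]' 30 && python3 -m jog '[[0,0,0,0,0,0],[0,0,-20,0,0,0],[0,0,-25,0,0,0],[0,0,-25,0,0,0],[0,0,-15,0,0,0],[0,0,0,0,0,0]]' 70 && python3 d.py 0.5097 0.0917 0.11 3.85; python3 - <<'E'
from h import *
im=env.get_image("side"); cv2.imwrite("pics/side3.png",cv2.resize(im[160:260,220:330],None,fx=6,fy=6,interpolation=2))
E
```

```text
time: 9.85
ee_pos: [0.5096, 0.017, 0.0252]
eef_rot: [-2.221, -2.221, 0.0]
force: [0.4, 0.1, -0.1]
finger_gap: 0.0294
finger_force: 0.0
time: 10.45
ee_pos: [0.511, 0.017, 0.113]
eef_rot: [2.219, 2.219, 0.005]
force: [0.1, -0.2, 0.3]
finger_gap: 0.0698
finger_force: 0.0
t 10.45 pos [0.511 0.017 0.113] yaw 1.5708 tilt [ 0.0046 -0.0001] q6 -0.033
delta now [74.7 -1.3  3. ] after turn [-47.6  57.6   3. ] rz -2.2792
F [ 0.1 -0.2  0.3] M [-0.08 -0.07  0.02] gap 0.06975907842330246 0.0
```

View pics/side3.png

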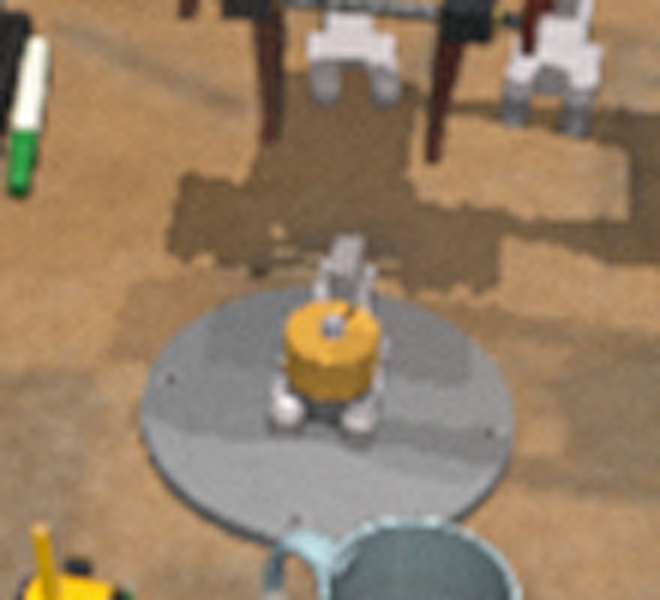

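The side picture shows the spacer flat under the nut, with prong tips at (287,408) and (360,415) on either side of the stud. Next I go over the nut and pre-turn the wrist counter-clockwise.

```bash
python3 -m jog '[[25,0,0,0,0,0],[25,0,0,0,0,0],[25,0,0,0,0,-0.1],[0,0,0,0,0,-0.145],[0,0,0,0,0,-0.145],[0,0,0,0,0,-0.145],[0,0,0,0,0,-0.145],[0,0,0,0,0,-0.145]]' && python3 -m jog '[[0,0,0,0,0,-0.145],[0,0,0,0,0,-0.145],[0,0,0,0,0,-0.145],[0,0,0,0,0,-0.145],[0,0,0,0,0,-0.145],[0,0,0,0,0,-0.145],[0,0,0,0,0,-0.145],[0,0,0,0,0,-0.145]]' && python3 -m jog '[[0,0,0,0,0,-0.145],[0,0,0,0,0,-0.145],[0,0,0,0,0,0],[0,0,0,0,0,0],[0,0,0,0,0,0]]' && python3 d.py 0.5097 0.0917 0.036 3.85
```

```text
time: 11.3
ee_pos: [0.5087, 0.092, 0.1081]
eef_rot: [-1.135, -2.926, 0.002]
force: [0.3, -0.1, 0.1]
finger_gap: 0.0699
finger_force: 0.0
time: 12.1
ee_pos: [0.5087, 0.092, 0.1081]
eef_rot: [0.655, -3.069, -0.001]
force: [-0.1, 0.3, -0.7]
finger_gap: 0.0699
finger_force: 0.0
time: 12.6
ee_pos: [0.5093, 0.092, 0.1096]
eef_rot: [1.079, -2.949, -0.0]
force: [0.1, 0.3, 0.5]
finger_gap: 0.0699
finger_force: 0.0
t 12.6 pos [0.5093 0.092  0.1096] yaw -2.4403 tilt [-0.0012 -0.0001] q6 -2.159
delta now [-0.2 -0.5 73.6] after turn [-0.1 -0.5 73.6] rz -0.0071
F [0.1 0.3 0.5] M [ 0.07 -0.11 -0.01] gap 0.06991624547550711 0.0
```

```bash
python3 -m jog '[[0,-0.5,20,0,0,0],[0,0,20,0,0,0],[0,0,20,0,0,0],[0,0,10,0,0,0],[0,0,3,0,0,0],[0,0,0,0,0,0],[0,0,0,0,0,0]]' && python3 -m jog '[[0,0,0,0,0,0],[0,0,0,0,0,0],[0,0,0,0,0,0],[0,0,0,0,0,0],[0,0,0,0,0,0]]' 30 40 && python3 d.py 0.5097 0.0917 0.036 3.85
```

```text
time: 13.3
ee_pos: [0.5106, 0.0917, 0.0386]
eef_rot: [-1.082, 2.948, -0.001]
force: [1.0, -0.1, 0.6]
finger_gap: 0.0699
finger_force: 0.0
time: 13.8
ee_pos: [0.5095, 0.0925, 0.0377]
eef_rot: [1.084, -2.948, -0.003]
force: [-4.0, 3.6, 3.2]
finger_gap: 0.0432
finger_force: 40.0
t 13.8 pos [0.5095 0.0925 0.0377] yaw -2.437 tilt [-0.001   0.0016] q6 -2.163
delta now [ 0.3 -0.8  1.7] after turn [ 0.3 -0.8  1.7] rz -0.0038
F [-4.   3.6  3.2] M [ 0.7   0.5  -0.02] gap 0.043227990657463126 40.00157128321007
```

```bash
python3 -m jog '[[0,0,0.25,0,0,0.13],[0,0,0.25,0,0,0.13],[0,0,0.25,0,0,0.13],[0,0,0.25,0,0,0.13],[0,0,0.25,0,0,0.13],[0,0,0.25,0,0,0.13],[0,0,0.25,0,0,0.13],[0,0,0.25,0,0,0.13]]' && python3 d.py 0.5097 0.0917 0.036 3.85 && python3 -m jog '[[0,0,0.25,0,0,0.13],[0,0,0.25,0,0,0.13],[0,0,0.25,0,0,0.13],[0,0,0.25,0,0,0.13],[0,0,0.25,0,0,0.13],[0,0,0.25,0,0,0.13],[0,0,0.25,0,0,0.13],[0,0,0.25,0,0,0.13]]' && python3 d.py 0.5097 0.0917 0.036 3.85
```

```text
time: 14.6
ee_pos: [0.5097, 0.0916, 0.0358]
eef_rot: [-0.533, -3.096, 0.001]
force: [-3.0, 0.5, 3.4]
finger_gap: 0.0434
finger_force: 40.0
t 14.6 pos [0.5097 0.0916 0.0358] yaw 2.8008 tilt [-0.0006 -0.0003] q6 -1.118
delta now [ 0.   0.1 -0.2] after turn [-0.1  0.1 -0.2] rz -1.0492
F [-3.   0.5  3.4] M [0.08 0.5  0.02] gap 0.043415991188328916 39.99567677965388
time: 15.4
ee_pos: [0.509, 0.0911, 0.0337]
eef_rot: [-2.0, -2.421, 0.004]
force: [-6.8, -0.4, 6.3]
finger_gap: 0.0429
finger_force: 40.0
t 15.4 pos [0.509  0.0911 0.0337] yaw 1.7605 tilt [-0.0024 -0.0014] q6 -0.078
delta now [ 0.5  0.8 -2.3] after turn [-1.   0.  -2.3] rz -2.0895
F [-6.8 -0.4  6.3] M [-0.21  1.05  0.08] gap 0.04293238025403451 39.9964331346564
```

```bash
for i in 1; do python3 -m jog '[[0,0.4,0.2,0,0,0.1],[0,0,0.2,0,0,0.1],[0,0,0.2,0,0,0.1],[0,0,0.2,0,0,0.1]]' >/dev/null; python3 d.py 0.5097 0.0917 0.036 3.85; python3 -m jog '[[0,0,0.2,0,0,0.1],[0,0,0.2,0,0,0.1]]'>/dev/null;  python3 d.py 0.5097 0.0917 0.036 3.85; done
```

```text
t 15.8 pos [0.5087 0.0911 0.0329] yaw 1.3617 tilt [-0.0041 -0.0015] q6 0.321
delta now [ 0.8  0.9 -3.1] after turn [-1.2 -0.2 -3.1] rz -2.4883
F [-9.3 -2.3  7.3] M [-0.24  1.64  0.03] gap 0.04303369139361823 39.99915024032816
t 16.0 pos [0.5085 0.0912 0.0325] yaw 1.1617 tilt [-0.0045 -0.0014] q6 0.521
delta now [ 1.   0.9 -3.5] after turn [-1.3 -0.4 -3.5] rz -2.6883
F [-10.5  -1.    7.8] M [-0.24  1.81  0.01] gap 0.0428283293427223 39.999382415553555
```

```bash
for i in 1; do python3 -m jog '[[0.5,0.5,0.1,0,0,0.1],[0,0,0.1,0,0,0.1]]' >/dev/null; python3 d.py 0.5097 0.0917 0.036 3.85; python3 -m jog '[[0,0,0.1,0,0,0.1],[0,0,0.1,0,0,0.1]]'>/dev/null;  python3 d.py 0.5097 0.0917 0.036 3.85; done
```

```text
t 16.2 pos [0.5084 0.0913 0.032 ] yaw 0.9618 tilt [-0.0065 -0.0018] q6 0.722
delta now [ 1.1  0.8 -4. ] after turn [-1.3 -0.5 -4. ] rz -2.8882
F [-13.1  -2.8   8.7] M [-0.32  2.23  0.22] gap 0.04323626475536748 40.003550715046
t 16.4 pos [0.5099 0.0929 0.0322] yaw 0.7641 tilt [-0.0023  0.0014] q6 0.92
delta now [-0.9  0.7 -3.8] after turn [ 0.9 -0.8 -3.8] rz -3.0859
F [0.8 9.7 3.9] M [ 1.51 -0.07  1.08] gap 0.043037874685674535 40.030743442475796
```

The torque jumped from about 0.1 to 1.08 N m after ~2.9 rad, so the nut is on its stop. I hold briefly, then back off a quarter turn.

```bash
python3 -m jog '[[0,0,0,0,0,0.03],[0,0,0,0,0,0],[0,0,0,0,0,0]]' >/dev/null; python3 d.py 0.5097 0.0917 0.036 2.33; python3 -m jog '[[0,0,-0.25,0,0,-0.1],[0,0,-0.25,0,0,-0.1],[0,0,-0.25,0,0,-0.13],[0,0,-0.25,0,0,-0.13],[0,0,-0.25,0,0,-0.13],[0,0,-0.25,0,0,-0.13],[0,0,0,0,0,0]]'>/dev/null;  python3 d.py 0.5097 0.0917 0.036 2.33
```

```text
t 16.7 pos [0.51   0.0929 0.0321] yaw 0.739 tilt [-0.0021  0.001 ] q6 0.945
delta now [-1.1  0.7 -3.9] after turn [-0.7 -1.1 -3.9] rz -1.591
F [-6.3  4.2  5.6] M [0.53 1.06 1.34] gap 0.042841508169418493 40.00170623185113
t 17.4 pos [0.5091 0.0934 0.0334] yaw 1.4604 tilt [-0.0045  0.0023] q6 0.224
delta now [-1.6  0.8 -2.6] after turn [-1.6 -0.7 -2.6] rz -0.8696
F [-10.4   6.    5.4] M [0.93 1.6  0.04] gap 0.0430557270762925 40.000855615362525
```

```bash
python3 -m jog '[[0,0,-0.3,0,0,-0.13],[0,0,-0.3,0,0,-0.13],[0,0,-0.3,0,0,-0.13],[0,0,-0.3,0,0,-0.13],[0,0,-0.3,0,0,-0.13],[0,0,-0.3,0,0,-0.13],[0,0,-0.2,0,0,-0.07],[0,0,0,0,0,0]]'>/dev/null;python3 -m jog '[[0,0,0,0,0,0],[0,0,0,0,0,0],[0,0,0,0,0,0],[0,0,0,0,0,0]]';  python3 d.py 0.5097 0.0917 0.036 2.31; python3 - <<'E'
from h import *
for c in("side","top"):
    im=env.get_image(c); 
    if c=="side": cv2.imwrite("pics/side4.png",cv2.resize(im[150:290,200:340],None,fx=4.2,fy=4.2,interpolation=2))
E
```

```text
time: 18.6
ee_pos: [0.5079, 0.093, 0.035]
eef_rot: [-1.271, -2.865, 0.003]
force: [-13.3, 4.1, 6.7]
finger_gap: 0.0428
finger_force: 40.0
t 18.6 pos [0.5079 0.093  0.035 ] yaw 2.3068 tilt [-0.0073  0.0014] q6 -0.622
delta now [-2.1  0.4 -1.1] after turn [-2.2  0.4 -1. ] rz -0.0032
F [-13.3   4.1   6.7] M [0.68 2.22 0.07] gap 0.04276515504343519 40.001739060971886
```

View pics/side4.png

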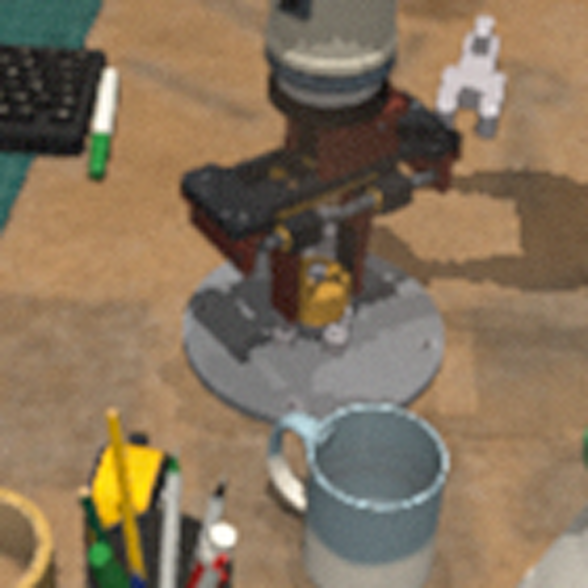

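The nut (325,300) is held between the fingers, the prongs (285,330) and (335,335) are still home, and the measured back-off is 1.57 rad. I'm handing in.

```bash
python3 -c "
from station import env
print(env.close_job())"
```

```text
the job is handed in; nothing more can be done
None
```

The job is handed in: the 14 mm spacer is flat and home around the stud, the nut was run down to its stop (by wrist torque), backed off 1.57 rad by tool angle, and is still gripped at 40 N; no verdict came back.

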